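# Raise and park the rotary evaporator's head

## Task

The flask of the rotary evaporator has to come up out of its heating bowl: unlock the drive head by its orange clamp knob, then push the head up its slope until the red sprung catch snaps in behind it, and let go so that it stays parked there. The knob has a left-hand thread, so it loosens clockwise (seen looking down on the knob) and the usual anticlockwise turn would only tighten it, which must not happen. Leave the two bottles, the jar and the beaker that stand around the machine where they are.

Things in the scene. Friction and masses are not known exactly. Their poses are not given: they have to be found in the camera images.
- knob_grip (a point): Orange wing knob on the white head: wing 44 long, 12 thick, 40 high on a disc of radius 22. Point on the knob's axis, 14 below the wing's top, 24 above the disc; 60 is free around it. x along the wing (white mark at +x; turns with the knob), y through its thickness, z outward along the axis, leaning 32 deg from vertical towards the robot. Rises 3 per rad as it loosens.
- handle_mid (a point): Blue upright fin (handle) across the head, 95 uphill of the knob's axis: 12 thick (x), 75 wide (y), 42 high (z). Point in its middle, 16 below its top, 26 above the head's top face. x uphill along the slope (32 deg above level, away from the robot; the head slides this way), y across, z square to the slope (32 deg from vertical). Fixed to the head.
- knob (a joint): Knob turn, rad; grows clockwise seen looking down on it (loosening). Starts at 0 to 0.8; the lock pin is out and the head free from about 2.45; stop at 3.2. Anticlockwise tightens, to a stop at -0.35. Stiff (about 0.1 N m), stays where it is left; takes two or more grasps.
- carriage (a joint): Slide of the drive head up its slope, m: 0 down in the bowl (start), 0.060 resting on the catch, 0.070 upper stop. The catch snaps in at about 0.062. Until then the unlocked head slides back down by itself. Pushing it up takes about 5 to 10 N.
- pawl (a joint): Red catch arm, 45 long, beside the head on its left (+y) flank, low on the bed; rad: 0 sprung in (at rest and when it holds the head), about 0.2 while the head's pin pushes past it.
- machine: Rotary evaporator's white foot (fixed), 220 x 170; origin on the table below the slope; x points to the uphill side, z up. Steel heating bowl, radius 95, 42 high, centred 168 on the -x side; in it a glass flask of radius 42 carried by the head. All of the machine is below 300.
- reagent: Bystander: clear glass reagent bottle, blue cap, 64 dia x 150 high; origin at the centre of its underside.
- jar: Bystander: white jar, blue lid, 70 dia x 85 high; origin at the centre of its underside.
- beaker: Bystander: open glass beaker, 70 dia x 90 high; origin at the centre of its underside.
- amber: Bystander: amber bottle, white cap, 56 dia x 110 high; origin at the centre of its underside.

How it is judged:
On the way, in this order (a step that is already met when the one before it is completed fails the run):
1. the clamp knob is loosened clockwise (past 1.9 rad) (value of joint knob above 1.9 rad), for 0.1 s.
2. the head is pushed up past the catch, which has snapped in (value of joint carriage above 0.056 m and value of joint pawl below 0.08 rad), for 0.2 s.
At the end, for the whole second after the job is handed in: The drive head rests up on the catch (slide more than 0.056 m, catch sprung in to less than 0.08 rad), at rest (under 0.01 m/s), with the knob still loose (more than 1.9 rad) (all of step 2 and velocity of joint carriage between -0.01 and 0.01 m/s and value of joint knob above 1.9 rad); the robot touches nothing.
It fails at once if the knob is turned anticlockwise and tightened (below -0.2 rad) (value of joint knob below -0.2 rad).
It fails at once if one of the two bottles, the jar or the beaker around the machine is shifted by more than 30 mm or tipped over (distance of any of reagent, jar, beaker, amber from where it was at the start of the episode above 0.03 m or angle between any of reagent, jar, beaker, amber's own z axis and vertical above 0.5 rad).
It also fails if it takes over 54 s, if anything falls off the work surface, if the arm or the gripper's body presses on something with over 40 N, if the wrist force passes 120 N, or if a joint passes its speed limit or range.

## Robot

A 6-joint arm with a two-finger parallel gripper is mounted at the origin on the work surface. World frame = base frame: x ahead of the robot, y to its left, z up, the work surface at z = 0. Lengths are in m, angles in rad, forces in N, time in s.
With the tool pointing down it reaches from about 0.225 to 0.875 m from the base axis. Payload 3.4 kg.
Tool frame: the origin (TCP) lies at the centre of the arm's flange, where the gripper is bolted on; the fingertips stand 173 mm ahead of it and the grasp point (between the pads) lies 155 mm ahead of it; z points along the fingers, y is the line along which they close (so a half turn about z gives the same grasp; the last joint's range is limited). The gripper opens to 85 mm and grips with 20 to 120 N. Pads are 22 mm wide; open, the fingers measure 114 mm over their backs; the gripper's body (76 mm by 85 mm) begins 54 mm behind the grasp point. The pads swing forward as they close: fully open they stand 13 mm farther back than shut.
Start: joints at [-1.437, 0.276, 1.505, -0, 1.361, -0.121], TCP at [0.145, -0.556, 0.405] pointing down, gripper open.
Joint ranges: [-2.89, 2.89], [-0.75, 2.08], [0.22, 2.7], [-1.18, 4.32], [0.11, 2.71], [-2.7, 2.7]. Speed limits (rad/s): [2.57, 2.57, 3.14, 3.14, 3.14, 3.14].

## Interface

Orientations are given as a unit quaternion [x, y, z, w].
In Python, from rig import telemetry, optics, job, finder gives the robot as it stands.
- The arm moves only by the tool send_rows, never from a script. Its arguments are lists of equal length, an entry for each row: "jaw": the opening in per cent of the stroke, from 0 (shut) to 100 (fully open); "xyz": the shift along the tool's x, y, z in mm, a list of three; "dr": the turn, a rotation vector about the tool's x, y, z in degrees, a list of three. A call has 1 to 12 rows; each row is the pose to reach, as a shift and turn from the pose commanded when the call began, along the tool's axes at that moment; what a row does not reach only later rows make up. A row lasts 1/8 s, in which the tool goes at most 62.5 mm and 10.7 degrees, less where a joint would pass 70% of its speed; a pose out of reach is approached as far as the arm can. A call with a gripper value outside its range is refused whole. The fingers move at their own pace and stop on an object; "squeeze" is the grip in N (left out, the last holds). Time passes only in rows, so rows that repeat a pose let the fingers close. It gives the time, the measured TCP pose, the force, the opening and the grip force at its end, in the units of the state.
- telemetry.read_state(): the state, without advancing time (a new reading comes with each control period).
- optics.snapshot(name): name is "scene" or "top"; returns (picture, depth): 400x640x3 uint8, blue, green, red; 400x640 float32, m along the optical axis (not along the pixel's ray), 0 where there is no reading.
- optics.camera_info(name): a dict with "camera_matrix" (3x3 intrinsics, pixels), "k1" (the pictures are not rectified: a ray, as slopes to the right and down, at radius r is drawn at 1 + k1 r^2 times it, then the intrinsics apply), "world_to_cam" (4x4, takes a point from world to camera coordinates). Camera axes: x right, y up, looking along -z (the intrinsics and any distortion apply to the point x, -y, -z); pixel columns grow to the right and rows downward; lengths in m; the calibration is good to about 2 mm. A picture is of the moment at which its call begins. camera_info takes no time and is no camera call.
- job.job_done(): hands the job in; it is judged then, once.
Trained networks look in the newest picture that a camera, given by its name, has taken for a name from the list of things; names that differ only in an ending like _2 or _b are one class to them, and where a whole thing is asked for, a point or a joint stands for the part that bears it (a point fixed in the world has none). Each returns a list of dicts, best first, with "score" (0 to 1); they miss things now and then, are a little off and sometimes report something else, mostly with a low value. They report only what shows in the picture. A call takes as long as a camera call.
- finder.search_frame(query, camera): "bbox" ([centre column, centre row, width, height] in pixels, round what is visible of it).
- finder.trace(query, camera): "pixels" (400x640 bool, what is visible of it) and "bbox" ([centre column, centre row, width, height] in pixels, round what is visible of it).
- finder.place_of(query, camera): "centre" ([column, row] in pixels: a listed point, or the origin of a listed thing).
The state is a dict: "t": time; "joint_positions": joint angles; "qd": joint speeds; "effort": joint torques, N m; "ee_pos": TCP position; "eef_rot": TCP orientation; "wrist_force": force on the tool from outside, world axes, zero at the start; "torque": the same for the moment, N m; "opening": finger opening in m; "grasp_force": force on a finger pad.
Only numpy, scipy, OpenCV 4.12 (cv2) and the standard library are available. Lean on these libraries where they do the work, as an engineer would, in place of code of your own. Each camera call takes 0.05 s, during which the arm holds its last target. There are 200 camera calls.

## Working session

There is one attempt and no reset: what is moved stays moved. The work goes in short steps, Python scripts to look and compute and a tool call to move; the robot and the scene stay as the last step left them, time stands still between calls to the robot, and variables do not carry over. Pictures are saved under pics/ and viewed, at most 10 in all, crops included, and the job is handed in when it is done.

Besides the shell and the picture viewer there is one more tool, called after "Call:" as name(argument=value, ...) on one line, values as JSON. send_rows: Moves the arm, as the interface text tells. Its arguments: {"type":"object","properties":{"jaw":{"type":"array"},"xyz":{"type":"array"},"dr":{"type":"array"},"squeeze":{"type":"number"}},"required":["jaw","xyz","dr"]}

```bash
mkdir -p pics; cat > h.py <<'E'
import numpy as np, cv2
from rig import telemetry, optics, job, finder
from scipy.spatial.transform import Rotation as R
def px2w(cam,u,v,d):
    ci=optics.camera_info(cam);K=np.array(ci["camera_matrix"]);T=np.linalg.inv(np.array(ci["world_to_cam"]))
    q=np.array([(u-K[0,2])/K[0,0],(v-K[1,2])/K[1,1]]);s=q.copy()
    for _ in range(10): s=q/(1+ci["k1"]*(s@s))
    return (T@np.array([s[0]*d,-s[1]*d,-d,1]))[:3]
def w2px(cam,p):
    ci=optics.camera_info(cam);K=np.array(ci["camera_matrix"])
    c=np.array(ci["world_to_cam"])@np.r_[p,1]; s=np.array([c[0],-c[1]])/-c[2]; s=s*(1+ci["k1"]*(s@s))
    return K[0,0]*s[0]+K[0,2],K[1,1]*s[1]+K[1,2]
def med(d,u,v,r=2):
    a=d[int(v)-r:int(v)+r+1,int(u)-r:int(u)+r+1];a=a[a>0];return float(np.median(a)) if a.size else 0
E
python3 - <<'E'
from h import *
np.set_printoptions(precision=4,suppress=True)
for c in("scene","top"):
    im,d=optics.snapshot(c);cv2.imwrite(f"pics/{c}0.png",im);np.save(f"{c}0.npy",d)
    print(c,np.linalg.inv(optics.camera_info(c)["world_to_cam"])[:3,3])
    for q in("knob_grip","handle_mid","machine","reagent","jar","beaker","amber"):
        r=finder.place_of(q,c)
        for x in r[:2]:
            u,v=x["centre"];z=med(d,u,v);print(q,round(x["score"],2),np.array([u,v]),z,px2w(c,u,v,z))
print(telemetry.read_state())
E
```

```text
scene [ 0.9075 -0.3081  0.884 ]
knob_grip 0.64 [307.4 196. ] 0.8519012928009033 [ 0.5269 -0.0121  0.1807]
handle_mid 0.75 [330.3 215.8] 0.7737722992897034 [ 0.6162 -0.0267  0.2236]
machine 0.68 [327.3 255. ] 0.807585597038269 [ 0.6497 -0.063   0.1495]
reagent 0.86 [363.7 180.9] 1.0356138944625854 [0.5185 0.185  0.0525]
jar 0.88 [270.3 316.7] 0.8083458542823792 [ 0.6509 -0.2201  0.0767]
beaker 0.58 [400.5 231.6] 0.9477980136871338 [0.6868 0.143  0.0549]
amber 0.73 [229.1 258.8] 0.9188365340232849 [ 0.4674 -0.2065  0.0417]
top [0.4574 0.0392 1.1439]
knob_grip 0.86 [342.3 195.9] 0.9522084593772888 [ 0.5289 -0.0055  0.1934]
handle_mid 0.91 [352.4 147.7] 0.9392125606536865 [ 0.6197 -0.022   0.2119]
machine 0.7 [345.7 169.5] 0.9831891059875488 [ 0.5836 -0.0125  0.1657]
reagent 0.9 [247.7 213.5] 1.0411696434020996 [0.4935 0.1881 0.1053]
jar 0.82 [425.9 165.4] 1.0619169473648071 [ 0.6076 -0.1901  0.0854]
beaker 0.87 [265.1 142. ] 1.1518208980560303 [0.6645 0.1677 0.0048]
amber 0.93 [419.  243.7] 1.0565916299819946 [ 0.4387 -0.1781  0.0803]
{'t': 0.8, 'joint_positions': array([-1.437 ,  0.2759,  1.5049,  0.    ,  1.3607, -0.121 ]), 'qd': array([ 0.002 ,  0.0002,  0.0007, -0.0008,  0.0008, -0.002 ]), 'effort': array([ -0.0008, -41.6586, -24.6081,   0.0002,  -0.0001,   0.    ]), 'ee_pos': array([ 0.1449, -0.5565,  0.4048]), 'eef_rot': array([0.9919, 0.1271, 0.    , 0.0001]), 'wrist_force': array([0.3968, 0.7516, 0.074 ]), 'torque': array([0.0232, 0.0285, 0.0478]), 'grasp_force': 0.0, 'opening': 0.084936218021915}
```

View pics/scene0.png

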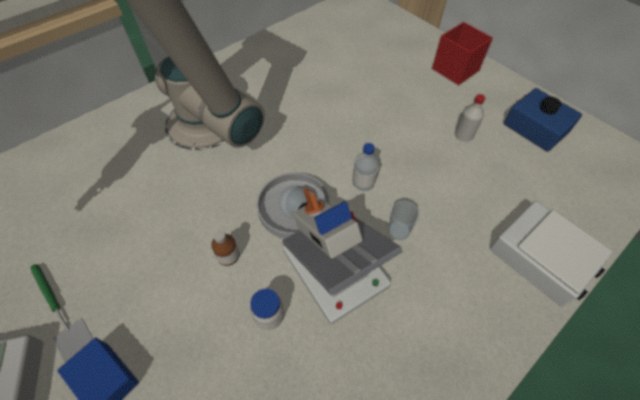

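View pics/top0.png

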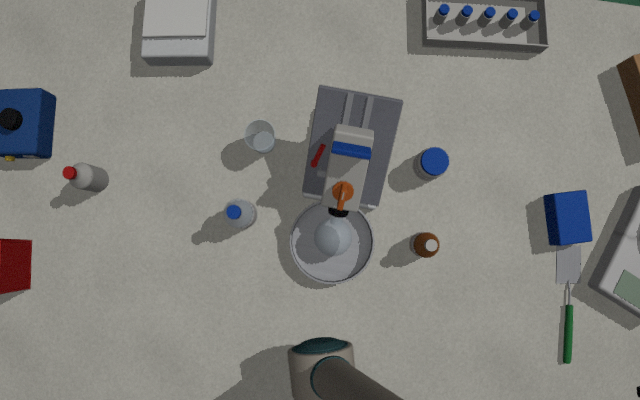

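The scene view shows the machine mid-table with the knob at (312,200) and the blue fin at (337,217). The top view shows the knob at (342,192) and the fin at (350,150), with the bystanders well to each side. Next I'll triangulate and measure the yaw and the wing direction.

```bash
cat > m.py <<'E'
from h import *
from scipy.optimize import least_squares
np.set_printoptions(precision=4,suppress=True)
def tri(q):
    o={c:finder.place_of(q,c)[0]["centre"] for c in("scene","top")}
    f=lambda p:np.concatenate([np.subtract(w2px(c,p),o[c]) for c in o])
    s=least_squares(f,[.55,0,.2]);return s.x,s.fun
def cloud(q,c,d):
    r=finder.trace(q,c)[0];m=r["pixels"]&(d>0)
    v,u=np.nonzero(m);return np.array([px2w(c,a,b,d[b,a]) for a,b in zip(u,v)]),m,r["score"]
E
python3 - <<'E'
from m import *
D={}
for c in("scene","top"):
    im,D[c]=optics.snapshot(c)
    x,y=(270,150) if c=="scene" else (285,80)
    cr=cv2.resize(im[y:y+130,x:x+130],None,fx=4.4,fy=4.4,interpolation=cv2.INTER_CUBIC);cv2.imwrite(f"pics/z_{c}.png",cr[:,:])
a=cv2.imread("pics/z_scene.png");b=cv2.imread("pics/z_top.png")
s=cv2.resize(np.hstack([a,b]),(800,400));cv2.imwrite("pics/z.png",s)
for q in("knob_grip","handle_mid"):
    print(q,*tri(q))
    for c in D:
        P,m,sc=cloud(q,c,D[c]);print(c,sc,len(P),P.mean(0),P.min(0),P.max(0))
        np.save(f"{q}_{c}.npy",P)
        v,u=np.nonzero(m);(cx,cy),(w,h),an=cv2.minAreaRect(np.c_[u,v].astype(np.float32));print((cx,cy),(w,h),an)
        # top band
        zt=P[:,2];T=P[zt>np.percentile(zt,60)];C=np.cov(T.T);w,V=np.linalg.eigh(C);print("top axis",V[:,2],np.sqrt(w),T.mean(0))
E
```

```text
knob_grip [ 0.5313 -0.0092  0.1769] [-0.149   0.0078 -0.1036 -0.0845]
scene 0.66 310 [ 0.5423 -0.0124  0.1703] [ 0.5067 -0.0307  0.1124] [0.5641 0.02   0.1983]
(313.2854309082031, 200.99664306640625) (25.45624351501465, 18.582582473754883) 84.5596694946289
top axis [-0.9906  0.1308 -0.0403] [0.0033 0.0067 0.0131] [ 0.5368 -0.0107  0.1857]
top 0.68 414 [ 0.5341 -0.0059  0.1662] [ 0.5024 -0.0287  0.1206] [0.5591 0.0135 0.199 ]
(343.20001220703125, 195.10000610351562) (26.879358291625977, 20.55480194091797) 71.56504821777344
top axis [-0.9657  0.1772 -0.19  ] [0.0035 0.0066 0.0144] [ 0.5268 -0.0049  0.1857]
handle_mid [ 0.6138 -0.0184  0.2105] [ 0.7226 -0.0444  0.518   0.4456]Traceback (most recent call last):
  File "<stdin>", line 12, in <module>
  File "m.py", line 10, in cloud
    v,u=np.nonzero(m);return np.array([px2w(c,a,b,d[b,a]) for a,b in zip(u,v)]),m,r["score"]
                                       ~~~~^^^^^^^^^^^^^^
  File "h.py", line 5, in px2w
    ci=optics.camera_info(cam);K=np.array(ci["camera_matrix"]);T=np.linalg.inv(np.array(ci["world_to_cam"]))
ValueError: time passes only in moves, steps and waits
```

View pics/z.png

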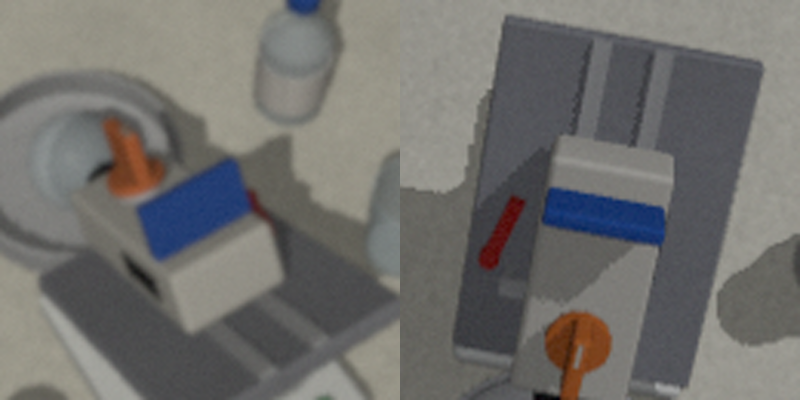

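```bash
cat >> h.py <<'E'
def cloud(q,c,d):
    r=finder.trace(q,c)[0];m=r["pixels"]&(d>0);v,u=np.nonzero(m)
    ci=optics.camera_info(c);K=np.array(ci["camera_matrix"]);T=np.linalg.inv(np.array(ci["world_to_cam"]))
    s=cv2.undistortPoints(np.c_[u,v].astype(float)[:,None],K,np.array([ci["k1"],0,0,0,0.]))[:,0]
    z=d[v,u];return np.c_[s[:,0]*z,-s[:,1]*z,-z]@T[:3,:3].T+T[:3,3]
def slope(yaw): # columns u(uphill), y, n
    return R.from_euler("ZY",[yaw,-32],degrees=True).as_matrix()
E
sed -i '/^def cloud/,$d' m.py
python3 - <<'E'
from m import *
for c in("scene","top"):
    im,d=optics.snapshot(c)
    for q in("knob_grip","handle_mid","machine"): np.save(f"{q}_{c}.npy",cloud(q,c,d))
fin=np.vstack([np.load(f"handle_mid_{c}.npy") for c in("scene","top")])
for c in("scene","top"):
    P=np.load(f"handle_mid_{c}.npy");w,V=np.linalg.eigh(np.cov(P.T));print(c,len(P),V[:,2],np.degrees(np.arctan2(-V[0,2],V[1,2])))
yaw=-9
for q in("handle_mid","knob_grip"):
  for c in("scene","top"):
    S=np.load(f"{q}_{c}.npy")@slope(yaw);print(q,c,"u,y,n pct 2,10,50,90,98\n",np.percentile(S,[2,10,50,90,98],axis=0).T)
print("kg,hm tri in slope:",np.array([[.5313,-.0092,.1769],[.6138,-.0184,.2105]])@slope(yaw))
# white head
for c in("scene","top"):
    P=np.load(f"machine_{c}.npy");S=P@slope(yaw);h,e=np.histogram(S[:,2],np.arange(-.3,0,.004)+0);i=np.argsort(h)[-4:];print(c,h[i],e[i])
E
```

```text
scene 3396 [-0.8369  0.1095 -0.5363] 82.54369517582589
top 4694 [-0.8257  0.1358 -0.5475] 80.65939640715553
handle_mid scene u,y,n pct 2,10,50,90,98
 [[ 0.4007  0.4278  0.629   0.6564  0.6578]
 [ 0.0353  0.0365  0.0649  0.1011  0.1118]
 [-0.213  -0.2008 -0.1678 -0.1339 -0.1223]]
handle_mid top u,y,n pct 2,10,50,90,98
 [[ 0.3903  0.416   0.5528  0.6463  0.6548]
 [ 0.0399  0.0475  0.0786  0.1091  0.1169]
 [-0.203  -0.181  -0.1661 -0.1367 -0.1157]]
knob_grip scene u,y,n pct 2,10,50,90,98
 [[ 0.5231  0.5296  0.551   0.5589  0.5606]
 [ 0.0568  0.0625  0.0712  0.0848  0.0945]
 [-0.1599 -0.1563 -0.1449 -0.1166 -0.1144]]
knob_grip top u,y,n pct 2,10,50,90,98
 [[ 0.5067  0.5202  0.5383  0.5553  0.5567]
 [ 0.058   0.0634  0.0781  0.0916  0.0969]
 [-0.1641 -0.1546 -0.1504 -0.1137 -0.1124]]
kg,hm tri in slope: [[ 0.54    0.074  -0.1288]
 [ 0.6281  0.0778 -0.1443]]
scene [ 418  565  759 2554] [-0.172 -0.168 -0.228 -0.224]
top [ 776 1316 1649 4000] [-0.22  -0.228 -0.168 -0.224]
```

```bash
python3 - <<'E'
from m import *
for c in("scene","top"):
    im,d=optics.snapshot(c);hsv=cv2.cvtColor(im,cv2.COLOR_BGR2HSV)
    x=hsv[...,0];g=hsv[...,1]>110
    T={"blue":(x>100)&(x<130)&g,"orange":(x<20)&g,}
    ci=optics.camera_info(c);K=np.array(ci["camera_matrix"]);M=np.linalg.inv(np.array(ci["world_to_cam"]))
    for k,m in T.items():
        v,u=np.nonzero(m&(d>0));z=d[v,u];s=cv2.undistortPoints(np.c_[u,v].astype(float)[:,None],K,np.array([ci["k1"],0,0,0,0.]))[:,0]
        P=np.c_[s[:,0]*z,-s[:,1]*z,-z]@M[:3,:3].T+M[:3,3]
        ctr=[.614,-.018,.21] if k=="blue" else [.535,-.008,.17]
        P=P[np.linalg.norm(P-ctr,axis=1)<.055];np.save(f"{k}_{c}.npy",P)
        S=P@slope(-9);print(k,c,len(P),"u,y,n\n",np.percentile(S,[2,10,50,90,98],axis=0).T)
        t=.020 if k=="blue" else .022
        if k=="blue":
            w,V=np.linalg.eigh(np.cov(P.T));print("yaw",np.degrees(np.arctan2(-V[0,2],V[1,2]))%180,V[:,2])
            B=S[S[:,2]>np.percentile(S[:,2],85)];print("topband",B.mean(0),B.min(0),B.max(0))
        else:
            B=S[S[:,2]>-.137][:,:2];r=cv2.minAreaRect((B*1e3).astype(np.float32));w,V=np.linalg.eigh(np.cov(B.T));print("wing",len(B),B.mean(0),r,"ang from u",np.degrees(np.arctan2(V[1,1],V[0,1]))%180,np.sqrt(w))
            B=S[(S[:,2]<-.145)];print("disc",cv2.minEnclosingCircle((B[:,:2]*1e3).astype(np.float32)))
E
```

```text
blue scene 632 u,y,n
 [[ 0.6324  0.6352  0.6374  0.6389  0.6399]
 [ 0.0399  0.0449  0.0742  0.1037  0.1098]
 [-0.1621 -0.1585 -0.1418 -0.1264 -0.1247]]
yaw 170.82669703256278 [ 0.1594  0.9872 -0.0017]
topband [ 0.635   0.0747 -0.1258] [ 0.6291  0.0393 -0.1276] [ 0.6396  0.1105 -0.1234]
orange scene 273 u,y,n
 [[ 0.5224  0.5285  0.5503  0.5588  0.5598]
 [ 0.0569  0.0629  0.0706  0.0831  0.0931]
 [-0.157  -0.1545 -0.1437 -0.1162 -0.1146]]
wing 109 [0.5476 0.0732] ((540.474365234375, 74.53216552734375), (42.72080993652344, 11.863823890686035), 1.9319320917129517) ang from u 3.447289914014789 [0.0033 0.0125]
disc ((538.4535522460938, 75.7570571899414), 21.963165283203125)
blue top 482 u,y,n
 [[ 0.6266  0.6287  0.6348  0.6359  0.6365]
 [ 0.0416  0.0481  0.0775  0.1068  0.1126]
 [-0.1616 -0.1563 -0.1314 -0.1237 -0.1224]]
yaw 171.30398612335011 [0.1512 0.9885 0.0049]
topband [ 0.6304  0.0795 -0.1232] [ 0.6264  0.0416 -0.1241] [ 0.6363  0.114  -0.1213]
orange top 380 u,y,n
 [[ 0.5163  0.5226  0.5396  0.5553  0.5567]
 [ 0.058   0.0626  0.0786  0.0916  0.0964]
 [-0.1579 -0.1547 -0.1504 -0.1143 -0.1126]]
wing 140 [0.5388 0.0777] ((534.2157592773438, 77.6933364868164), (12.183510780334473, 45.992984771728516), 87.12290954589844) ang from u 178.13525408221145 [0.0037 0.014 ]
disc ((535.8275756835938, 77.2924575805664), 21.481950759887695)
```

```bash
cat > plan.py <<'E'
from h import *
np.set_printoptions(precision=1,suppress=True)
S=slope(-9); 
def tgt(u,y,n,back,ang=0,flip=1):
    """tool along -n, tool y along +slope y, turned by ang deg about tool z; grasp point at u,y,n, retreat back (m)"""
    z=-S[:,2];y_=S[:,1]*flip;Rt=np.c_[np.cross(y_,z),y_,z]
    p=S@np.array([u,y,n])-z*(.155+back)
    return p,R.from_matrix(Rt)*R.from_euler("z",ang,degrees=True)
def rel(p,Rt,p0=None,R0=None):
    if p0 is None: s=telemetry.read_state();p0=s["ee_pos"];R0=R.from_quat(s["eef_rot"])
    return R0.inv().apply(p-p0)*1e3,np.degrees((R0.inv()*Rt).as_rotvec())
E
python3 - <<'E'
from plan import *
p,Rt=tgt(.5365,.0765,-.128,.09);print(p*1e3,S@[.5365,.0765,-.128]*1e3);xyz,dr=rel(p,Rt);print(xyz,dr,np.linalg.norm(xyz),np.linalg.norm(dr))
# first: pure z turn -156ish
print(telemetry.read_state()["t"])
R0=R.from_quat(telemetry.read_state()["eef_rot"])
for a in(-150,-156):print(a,rel(p,Rt,p,R0*R.from_euler("z",a,degrees=True)))
E
```

```text
[400.1  14.1 383.5] [528.3  -6.2 175.8]
[ 390.8 -487.8   21.2] [ -43.3   -9.  -151. ] 625.3548322950928 157.32351777530312
1.75
-150 (array([0., 0., 0.]), array([ -1.8, -32. ,  -6.2]))
-156 (array([0., 0., 0.]), array([ -0.1, -32. ,  -0.4]))
```

Call:
send_rows(jaw=[75, 75, 75, 75, 75, 75, 75, 75, 75, 75, 75, 75], xyz=[[32, -41, 0], [65, -82, 0], [98, -122, 0], [130, -163, 0], [163, -204, 0], [195, -244, 0], [228, -285, 0], [260, -326, 0], [293, -366, 0], [325, -407, 0], [358, -448, 0], [390, -488, 0]], dr=[[0, 0, -9], [0, 0, -18], [0, 0, -27], [0, 0, -36], [0, 0, -45], [0, 0, -54], [0, 0, -63], [0, 0, -72], [0, 0, -81], [0, 0, -90], [0, 0, -99], [0, 0, -108]], squeeze=60)

```text
t: 3.25
ee_pos: [0.3997, 0.0159, 0.405]
eef_rot: [0.478, 0.878, 0.0, 0.001]
wrist_force: [1.4, -0.0, 0.4]
opening: 0.064
grasp_force: 0.0
```

```bash
python3 - <<'E'
from plan import *
p,Rt=tgt(.5365,.0765,-.128,.09);print(*rel(p,Rt));print(telemetry.read_state()["joint_positions"].round(2).tolist())
E
```

```text
[-1.7 -0.6 21.5] [-13.4 -30.  -46.8]
[-0.13, 0.01, 1.83, -0.0, 1.3, -0.71]
```

Call:
send_rows(jaw=[75, 75, 75, 75, 75, 75, 75], xyz=[[0, 0, 4], [0, 0, 8], [-1, 0, 12], [-1, 0, 16], [-2, -1, 21], [-2, -1, 21], [-2, -1, 21]], dr=[[-2.2, -5, -7.8], [-4.5, -10, -15.6], [-6.7, -15, -23.4], [-8.9, -20, -31.2], [-11.2, -25, -39], [-13.4, -30, -46.8], [-13.4, -30, -46.8]])

```text
t: 4.12
ee_pos: [0.3986, 0.0118, 0.3834]
eef_rot: [0.079, 0.958, -0.022, 0.274]
wrist_force: [0.0, 0.8, 0.2]
opening: 0.0643
grasp_force: 0.0
```

```bash
python3 - <<'E'
from plan import *
p,Rt=tgt(.5365,.0765,-.128,0);print(*rel(p,Rt));print(telemetry.read_state()["joint_positions"].round(2).tolist())
im,d=optics.snapshot("top");cv2.imwrite("pics/t1.png",cv2.resize(im[80:280,220:460],None,fx=2.5,fy=2.5))
E
```

```text
[-1.2  2.7 90.5] [-0.2 -0.1 -0.4]
[-0.14, -0.12, 2.08, -0.02, 0.62, -1.53]
```

View pics/t1.png

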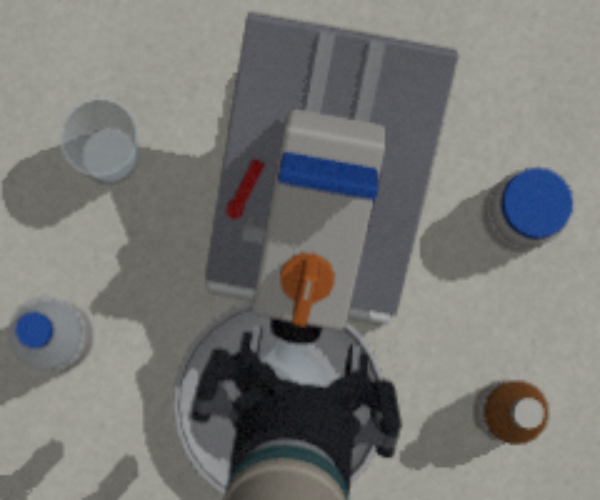

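The picture shows the gripper at (300,370), squared up with the wing at (305,290), which lies between the fingers. I'm advancing to close on it.

Call:
send_rows(jaw=[75, 75, 75, 75, 75, 40, 20, 5, 0, 0], xyz=[[-1, 2.7, 25], [-1, 2.7, 50], [-1, 2.7, 75], [-1, 2.7, 90], [-1, 2.7, 90], [-1, 2.7, 90], [-1, 2.7, 90], [-1, 2.7, 90], [-1, 2.7, 90], [-1, 2.7, 90]], dr=[[0, 0, 0], [0, 0, 0], [0, 0, 0], [0, 0, 0], [0, 0, 0], [0, 0, 0], [0, 0, 0], [0, 0, 0], [0, 0, 0], [0, 0, 0]], squeeze=50)

```text
t: 5.42
ee_pos: [0.4477, 0.0072, 0.3085]
eef_rot: [0.078, 0.958, -0.022, 0.275]
wrist_force: [-1.4, 4.9, 3.8]
opening: 0.0112
grasp_force: 50.6
```

Call:
send_rows(jaw=[0, 0, 0, 0, 0, 0, 0], xyz=[[0, 0, -0.4], [0, 0, -0.8], [0, 0, -1.2], [0, 0, -1.7], [0, 0, -2.1], [0, 0, -2.5], [0, 0, -2.5]], dr=[[0, 0, 8], [0, 0, 16], [0, 0, 24], [0, 0, 32], [0, 0, 40], [0, 0, 48], [0, 0, 48]])

```text
t: 6.3
ee_pos: [0.446, 0.0068, 0.3104]
eef_rot: [0.461, 0.844, 0.091, 0.26]
wrist_force: [-5.1, -0.5, 5.2]
opening: 0.0113
grasp_force: 51.2
```

```bash
python3 - <<'E'
from plan import *
s=telemetry.read_state();Rr=R.from_quat(s["eef_rot"]);print(s["joint_positions"].round(2).tolist(),"tool F,T",Rr.inv().apply(s["wrist_force"]),Rr.inv().apply(s["torque"]).round(2).tolist())
p,Rt=tgt(.5365,.0765,-.128,0);print(*rel(p,Rt))
im,d=optics.snapshot("top");cv2.imwrite("pics/t2.png",cv2.resize(im[120:260,260:420],None,fx=3.5,fy=3.5))
E
```

```text
[-0.13, 0.05, 2.14, -0.04, 0.4, -0.67] tool F,T [ 0. -2. -7.] [0.57, 0.14, 0.1]
[ 0.4 -0.5  3.3] [ -0.2   0.  -48.2]
```

View pics/t2.png

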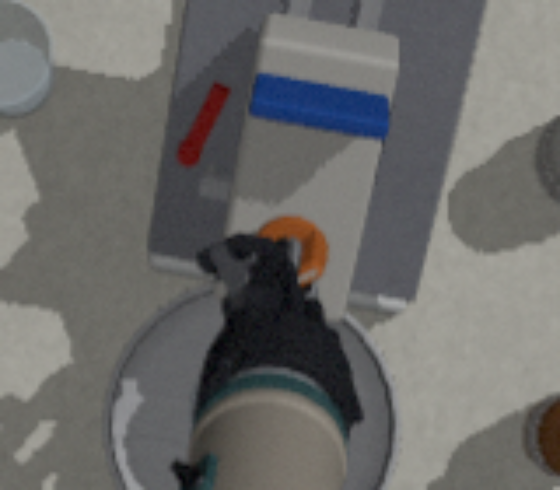

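The picture shows the jaws still on the knob at (295,250), turned with it. Wrist torque is 0.10 N·m, which matches the stiff thread, so I'll continue.

Call:
send_rows(jaw=[0, 0, 0, 0, 0, 0, 0, 0, 0, 0, 0], xyz=[[0, 0, -0.4], [0, 0, -0.8], [0, 0, -1.2], [0, 0, -1.7], [0, 0, -2.1], [0, 0, -2.5], [0, 0, -2.9], [0, 0, -3.3], [0, 0, -3.7], [0, 0, -4.2], [0, 0, -4.2]], dr=[[0, 0, 8], [0, 0, 16], [0, 0, 24], [0, 0, 32], [0, 0, 40], [0, 0, 48], [0, 0, 56], [0, 0, 64], [0, 0, 72], [0, 0, 80], [0, 0, 80]])

```text
t: 7.72
ee_pos: [0.4427, 0.0075, 0.3131]
eef_rot: [0.896, 0.351, 0.235, 0.14]
wrist_force: [-8.9, 0.3, 7.2]
opening: 0.0115
grasp_force: 51.7
```

```bash
cat > st.py <<'E'
from plan import *
s=telemetry.read_state();Rr=R.from_quat(s["eef_rot"]);print(s["t"],s["joint_positions"].round(2).tolist(),"tool F,T",Rr.inv().apply(s["wrist_force"]),Rr.inv().apply(s["torque"]).round(2).tolist(),s["opening"].round(4),s["grasp_force"])
p,Rt=tgt(.5365,.0765,-.128,0);print(*rel(p,Rt))
E
python3 st.py
```

```text
Traceback (most recent call last):
  File "st.py", line 2, in <module>
    s=telemetry.read_state();Rr=R.from_quat(s["eef_rot"]);print(s["t"],s["joint_positions"].round(2).tolist(),"tool F,T",Rr.inv().apply(s["wrist_force"]),Rr.inv().apply(s["torque"]).round(2).tolist(),s["opening"].round(4),s["grasp_force"])
                                                                                                                                                                                                        ^^^^^^^^^^^^^^^^^^
AttributeError: 'float' object has no attribute 'round'
```

```bash
sed -i 's/s\["opening"\].round(4)/s["opening"]/' st.py; python3 st.py
```

```text
7.725 [-0.13, 0.04, 2.14, -0.04, 0.41, 0.72] tool F,T [ -3.2  -2.2 -10.8] [0.62, -0.54, 0.08] 0.011473840356395697 51.739938855171204
[0.4 0.7 7.4] [  -0.4    0.  -128.2]
```

Call:
send_rows(jaw=[0, 0, 0], xyz=[[0, 0, -0.8], [0, 0, -1.2], [0, 0, -1.2]], dr=[[0, 0, 6], [0, 0, 12], [0, 0, 12]])

```text
t: 8.1
ee_pos: [0.4423, 0.0077, 0.3137]
eef_rot: [0.928, 0.255, 0.248, 0.114]
wrist_force: [-5.5, 1.5, 2.5]
opening: 0.0112
grasp_force: 51.0
```

```bash
python3 st.py
```

```text
8.1 [-0.13, 0.04, 2.14, -0.04, 0.41, 0.93] tool F,T [-2.3 -2.7 -5.1] [0.59, -0.44, 0.08] 0.011200039215680902 51.042072772979736
[0.5 0.7 8.2] [  -0.4    0.1 -140.2]
```

Call:
send_rows(jaw=[0, 0, 0], xyz=[[0, 0, -0.4], [0, 0, -0.6], [0, 0, -0.6]], dr=[[0, 0, 6], [0, 0, 12], [0, 0, 12]])

```text
t: 8.48
ee_pos: [0.4419, 0.0079, 0.3142]
eef_rot: [0.949, 0.157, 0.259, 0.087]
wrist_force: [-6.0, 3.4, 2.1]
opening: 0.0111
grasp_force: 51.1
```

```bash
python3 st.py
```

```text
8.475 [-0.13, 0.04, 2.14, -0.04, 0.41, 1.14] tool F,T [-2.8 -4.2 -5.2] [0.69, -0.46, 0.12] 0.011102547564693865 51.133421659469604
[0.7 0.8 8.8] [  -0.5    0.1 -152.2]
```

Call:
send_rows(jaw=[40, 60, 60, 60, 60, 60, 60], xyz=[[0, 0, 0], [0, 0, 0], [0, 0, 0], [0, 0, -20], [0, 0, -45], [0, 0, -70], [0, 0, -70]], dr=[[0, 0, 0], [0, 0, 0], [0, 0, 0], [0, 0, 0], [0, 0, 0], [0, 0, 0], [0, 0, 0]])

```text
t: 9.35
ee_pos: [0.4069, 0.0134, 0.3761]
eef_rot: [0.948, 0.156, 0.263, 0.089]
wrist_force: [-0.3, -0.2, 0.4]
opening: 0.0513
grasp_force: 0.0
```

```bash
python3 - <<'E'
from plan import *
print(telemetry.read_state()["t"])
p,Rt=tgt(.5365+.058,.0765,-.127,.065,180);print(*rel(p,Rt))
im,d=optics.snapshot("top");cv2.imwrite("pics/t3.png",cv2.resize(im[120:260,260:420],None,fx=3.5,fy=3.5))
E
```

```text
9.35
[49.5 26.4 14.2] [ 0.2 -0.1 27.7]
```

View pics/t3.png

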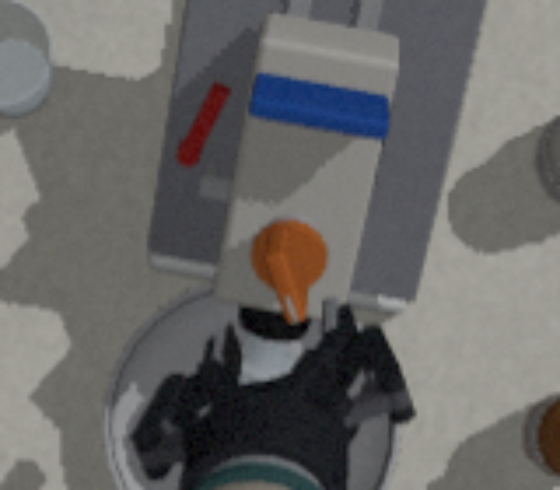

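The knob at (290,265) has turned about 150°; its white mark is now at the downhill end, (293,305). Next I shut the jaws and move over the gap below the fin.

Call:
send_rows(jaw=[0, 0, 0, 0, 0, 0], xyz=[[12, 6, 0], [25, 13, 5], [37, 20, 10], [49.5, 26.5, 14], [49.5, 26.5, 14], [49.5, 26.5, 14]], dr=[[0, 0, 7], [0, 0, 14], [0, 0, 21], [0, 0, 28], [0, 0, 28], [0, 0, 28]])

```text
t: 10.15
ee_pos: [0.4608, 0.0043, 0.391]
eef_rot: [0.959, -0.077, 0.273, 0.022]
wrist_force: [0.5, 0.8, -0.2]
opening: -0.0002
grasp_force: 0.0
```

```bash
python3 - <<'E'
from plan import *
s=telemetry.read_state();print(s["t"],s["opening"],s["joint_positions"].round(2).tolist())
p,Rt=tgt(.5365+.058,.0765,-.127,0,180);print(*rel(p,Rt))
for c in("top","scene"):
    im,d=optics.snapshot(c)
    x,y=(285,80) if c=="top" else (270,140)
    cv2.imwrite(f"pics/a_{c}.png",cv2.resize(im[y:y+140,x:x+130],None,fx=3,fy=3))
cv2.imwrite("pics/t4.png",np.hstack([cv2.imread("pics/a_top.png"),cv2.imread("pics/a_scene.png")]))
E
```

```text
10.15 -0.00017198638515059054 [-0.14, -0.02, 1.97, -0.02, 0.64, 1.61]
[ 2.2 -0.3 62.7] [ 0.2  0.2 -0.2]
```

View pics/t4.png

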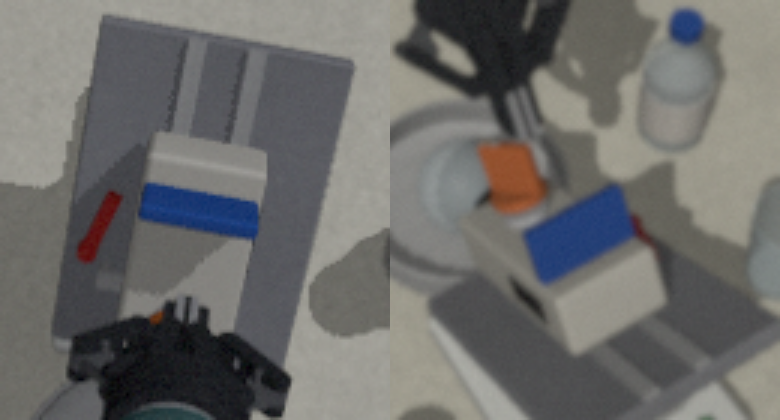

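The shut fingers hover at (185,310) in the left half, just downhill of the fin at (200,210) and clear of the knob. Now I descend into the gap and approach the fin.

Call:
send_rows(jaw=[0, 0, 0, 0, 0, 0, 0], xyz=[[2, 0, 20], [2, 0, 40], [2, 0, 62], [2, 0, 62], [10, 0, 62], [17, 0, 62], [17, 0, 62]], dr=[[0, 0, 0], [0, 0, 0], [0, 0, 0], [0, 0, 0], [0, 0, 0], [0, 0, 0], [0, 0, 0]])

```text
t: 11.12
ee_pos: [0.5085, -0.0034, 0.3501]
eef_rot: [0.958, -0.078, 0.276, 0.022]
wrist_force: [0.2, 0.9, -0.2]
opening: -0.0
grasp_force: 0.0
```

Call:
send_rows(jaw=[0, 0, 0, 0, 0, 0], xyz=[[4, 0, 0], [8, 0, 0], [12, 0, 0], [16, 0, 0], [20, 0, 0], [20, 0, 0]], dr=[[0, 0, 0], [0, 0, 0], [0, 0, 0], [0, 0, 0], [0, 0, 0], [0, 0, 0]])

```text
t: 11.88
ee_pos: [0.5233, -0.0058, 0.3581]
eef_rot: [0.959, -0.078, 0.272, 0.022]
wrist_force: [-4.5, 0.6, -1.3]
opening: -0.0
grasp_force: 2.3
```

```bash
python3 st.py
```

```text
11.875 [-0.14, 0.11, 1.92, -0.02, 0.56, 1.61] tool F,T [-4.5  0.1 -1.3] [0.05, -0.96, 0.06] -1.3001907760855475e-05 2.2899807058274746
[-92.3   0.1   2.9] [  0.6  -0.2 179.7]
```

Call:
send_rows(jaw=[0, 0, 0, 0, 0, 0, 0, 0], xyz=[[7, 0, 0], [14, 0, 0], [21, 0, 0], [28, 0, 0], [35, 0, 0], [40, 0, 0], [44, 0, 0], [44, 0, 0]], dr=[[0, 0, 0], [0, 0, 0], [0, 0, 0], [0, 0, 0], [0, 0, 0], [0, 0, 0], [0, 0, 0], [0, 0, 0]])

```text
t: 12.88
ee_pos: [0.5602, -0.0118, 0.3813]
eef_rot: [0.959, -0.078, 0.272, 0.022]
wrist_force: [-4.9, 1.3, 0.1]
opening: -0.0002
grasp_force: 2.2
```

```bash
cat > fin.py <<'E'
from plan import *
s=telemetry.read_state();Rr=R.from_quat(s["eef_rot"]);print(s["t"],"F",Rr.inv().apply(s["wrist_force"]))
print("grasp pt slope",(s["ee_pos"]+Rr.apply([0,0,.155]))@S*1e3)
for c in("scene","top"):
    im,d=optics.snapshot(c);cv2.imwrite(f"pics/f_{c}.png",im);hsv=cv2.cvtColor(im,cv2.COLOR_BGR2HSV);h=hsv[...,0]
    m=(h>100)&(h<130)&(hsv[...,1]>110)&(d>0);v,u=np.nonzero(m)
    ci=optics.camera_info(c);K=np.array(ci["camera_matrix"]);M=np.linalg.inv(np.array(ci["world_to_cam"]))
    q=cv2.undistortPoints(np.c_[u,v].astype(float)[:,None],K,np.array([ci["k1"],0,0,0,0.]))[:,0];z=d[v,u]
    P=(np.c_[q[:,0]*z,-q[:,1]*z,-z]@M[:3,:3].T+M[:3,3])@S
    P=P[(P[:,0]>.61)&(P[:,0]<.73)&(abs(P[:,1]-.076)<.05)&(abs(P[:,2]+.14)<.03)]
    print(c,len(P),np.percentile(P,[10,50,90],axis=0).T*1e3)
E
python3 fin.py
```

```text
12.875 F [-4.2 -0.5 -2.7]
grasp pt slope [ 671.9   75.6 -125.9]
scene 723 [[ 692.9  695.3  696.7]
 [  45.1   73.9  103.5]
 [-158.3 -140.9 -125.7]]
top 488 [[ 685.8  693.2  694.3]
 [  47.7   77.3  106.6]
 [-154.9 -128.  -123.7]]
```

Call:
send_rows(jaw=[0, 0, 0, 0, 0], xyz=[[2, 0, 0], [4, 0, 0], [6, 0, 0], [7, 0, 0], [7, 0, 0]], dr=[[0, 0, 0], [0, 0, 0], [0, 0, 0], [0, 0, 0], [0, 0, 0]])

```text
t: 13.6
ee_pos: [0.5667, -0.0128, 0.3853]
eef_rot: [0.959, -0.078, 0.273, 0.022]
wrist_force: [-4.2, 2.1, -2.7]
opening: -0.0002
grasp_force: 2.4
```

```bash
python3 fin.py
```

```text
13.6 F [-5.2 -1.4 -0.1]
grasp pt slope [ 680.    75.6 -125.9]
scene 732 [[ 701.   703.3  704.7]
 [  44.5   73.2  103.4]
 [-158.5 -141.1 -125.7]]
top 487 [[ 693.5  701.2  702.5]
 [  47.7   77.1  106.4]
 [-153.4 -127.5 -123.7]]
```

Call:
send_rows(jaw=[0, 0, 0, 0, 0, 0], xyz=[[-2, 0, 0], [-4, 0, 0], [-7, 0, 0], [-10, 0, 0], [-14, 0, 0], [-14, 0, 0]], dr=[[0, 0, 0], [0, 0, 0], [0, 0, 0], [0, 0, 0], [0, 0, 0], [0, 0, 0]])

```text
t: 14.45
ee_pos: [0.5554, -0.0111, 0.379]
eef_rot: [0.958, -0.078, 0.275, 0.022]
wrist_force: [0.1, -0.2, 0.3]
opening: -0.0003
grasp_force: 0.0
```

```bash
python3 fin.py
```

```text
14.45 F [ 0.2  0.2 -0.2]
grasp pt slope [ 667.5   75.4 -125.2]
scene 724 [[ 694.4  696.8  698.3]
 [  44.8   73.3  103.5]
 [-158.4 -140.8 -125.7]]
top 491 [[ 687.   694.6  695.8]
 [  47.8   77.6  106.6]
 [-154.9 -128.1 -123.7]]
```

The head moved +59.4 mm and stays there with no force on it, so the catch is holding. I'll retreat upward.

Call:
send_rows(jaw=[0, 0, 0, 0, 0, 0, 0], xyz=[[0, 0, -15], [0, 0, -35], [0, 0, -55], [-10, 0, -75], [-20, 0, -95], [-20, 0, -95], [-20, 0, -95]], dr=[[0, 0, 0], [0, 0, 0], [0, 0, 0], [0, 0, 0], [0, 0, 0], [0, 0, 0], [0, 0, 0]])

```text
t: 15.42
ee_pos: [0.4893, -0.0003, 0.4492]
eef_rot: [0.958, -0.078, 0.275, 0.022]
wrist_force: [0.3, -0.1, 0.2]
opening: -0.0001
grasp_force: 0.0
```

```bash
python3 fin.py; python3 -c "
import cv2;cv2.imwrite('pics/f.png',cv2.resize(cv2.imread('pics/f_top.png')[70:290,210:460],None,fx=2.6,fy=2.6))"
```

```text
15.425 F [ 0.4  0.  -0. ]
grasp pt slope [647.9  75.8 -30.2]
scene 717 [[ 694.5  696.8  698.2]
 [  44.9   73.6  103.1]
 [-158.5 -141.  -125.9]]
top 489 [[ 687.3  694.7  695.9]
 [  48.    77.4  106.6]
 [-154.7 -128.1 -123.6]]
```

View pics/f.png

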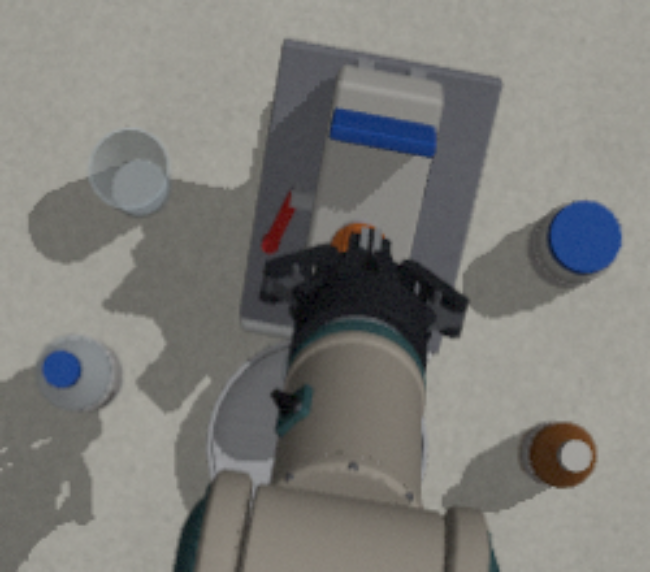

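The head is parked with its pin, at (300,200), resting on the red catch at (280,220). The bystanders haven't moved and the gripper is clear.

```bash
python3 -c "
from rig import job
print(job.job_done())"
```

```text
the job is handed in; nothing more can be done
None
```

The job is handed in (no verdict shown): I turned the knob about 152° clockwise, and the head sits about 59 mm up its slope on the red catch, with the arm clear and the bottles, jar and beaker not moved as far as the last picture shows.

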